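# Unclip the tray hook and draw the lost timer out from under the riser

## Task

The bench timer has slid under the low riser shelf. Snap the oven tray hook forward out of its two spring clips, reach its blade in under the shelf behind the timer and drag the timer out onto the open bench, a few centimetres clear of the shelf. Leave timer and hook lying flat on the bench in front of the shelf; do not touch the timer with the gripper and do not disturb the petri dish, beaker and marker.

Things in the scene. Friction and masses are not known exactly. Their poses are not given: they have to be found in the camera images.
- riser: Fixed low grey shelf on two end legs, 150 mm deep (x), 360 mm wide (y), top 78 mm high, 70 mm clear below; inner faces of the legs at y = +-163 mm; open front and back. Tube rack and bottles stand on it up to 184 mm above the bench, 65 mm or more behind its front edge. Origin: centre of its footprint on the bench; x points from front to back.
- riser_front (a point): Middle of the riser's front edge, on the bench below it (75 mm in front of the riser's origin); same axes.
- clip_holder: Fixed dark steel holder with two spring-steel C-clips, mouths facing the robot (its -x), 14 mm wide, centred at y = +-60 mm. Their uprights stand behind them (x = 16 mm and more), 48 mm high, 18 mm wide; between them, y from -50 to +50 mm, is free room behind the bar, over a 5 mm base plate. Origin: on the bench below the clips' middle; y runs along the seated bar.
- clip_seat (a point): Where the seated bar's axis passes midway between the clips, 34 mm above the bench. A forward pull (holder's -x) of 10 to 15 N in all spreads the jaws; the bar is free after about 15 mm and drops to the bench. A single push point off the middle frees one clip first and the bar then swings in the other; pushing at two points, or at each clip in turn, frees both.
- tray_hook: Loose L-shaped hook, 0.10 kg, 250 mm long: round aluminium bar, 16 mm diameter, black end cap 23 mm in diameter, and at the other end a flat steel blade turned off at a right angle. Starts in the clips, blade end to the left, blade towards the robot. Origin on the bar's axis, then within 8 mm of the clips' middle; y points along the bar to the blade, -x along the blade. On the bench it lies flat, axis 12 mm high.
- blade (a point): Point on the hook's blade, 129 mm from the hook's origin along y and 40 mm along -x. The blade is 6 mm thick (y), 24 mm high (z) and reaches from 12 mm on the +x side of the bar's axis to 76 mm on the -x side.
- bar_end (a point): Free end of the hook's black cap, 118 mm from its origin along -y; the cap begins 96 mm from the origin.
- timer: Loose black bench timer lying flat, 50 (x) by 76 (y) by 24 mm high, 0.06 to 0.13 kg. Origin: centre of its underside. Starts under the riser, its centre 45 to 75 mm behind the front edge and 0 to 60 mm left of the riser's middle (+y), turned by up to 0.35 rad.
- petri_dish: Clear petri dish, 57 mm across, 15 mm high, lying in front of the riser's left end; origin: centre of its underside.
- beaker: Small glass beaker, 53 mm across, 69 mm high, standing at the left; origin: centre of its underside.
- marker: Black and white marker pen, 135 mm long (y), 16 mm thick, lying at the left near the bench's front edge; origin: middle of its underside.
Mind the look-alikes: they are no part of the job. There is more than one size of the timer; the one meant has the size given above.

How it is judged:
By the outcome, as a careful person would: the job done as asked, in the order asked, and still so for the second after the job is handed in, with the robot touching nothing.
It also fails if it takes over 61 s, if anything falls off the work surface, if the arm or the gripper's body presses on something with over 40 N, if the wrist force passes 120 N, or if a joint passes its speed limit or range.

## Robot

A 6-joint arm with a two-finger parallel gripper is mounted at the origin on a cart in front of the work surface, level with it; the furniture and walls round the work are solid. World frame = base frame: x ahead of the robot, y to its left, z up, the work surface at z = 0. Lengths are in mm, angles in degrees, forces in N, time in s.
With the tool pointing down it reaches from about 375 to 900 mm from the base axis. Payload 3.1 kg.
Tool frame: the origin (TCP) lies at the very end of the fingers, on their centre line; the grasp point (between the pads) lies 19 mm behind it; x points along the fingers, y is the direction in which the jaws open and shut, and the axes are right-handed (so a half turn about x gives the same grasp; the last joint's range is limited). The gripper opens to 87 mm and grips with 3 to 60 N. Pads are 19 mm wide; open, the fingers measure 117 mm over their backs; the gripper's body (75 mm by 190 mm) begins 51 mm behind the grasp point.
Start: joints at [64.028, 30.224, 82.088, -0, 67.689, -10.227], TCP at [169.556, 601.537, 191.048] pointing down, gripper open.
Joint ranges: [-176.69, 176.69], [-43.24, 126.21], [12.49, 139.97], [-82, 262], [0, 151.66], [-163.58, 163.58]. Speed limits (degrees/s): [159.86, 159.86, 180, 180, 180, 180].

## Interface

Orientations are given as [roll, pitch, yaw] about the fixed x, y, z axes, in that order (R = Rz(yaw) Ry(pitch) Rx(roll)).
In Python, from plant import * gives the robot as it stands.
- The arm moves only by the tool move_arm, never from a script. Its argument "plan" is a list of rows, each an object with "travel": the shift along the tool's x, y, z as a fraction of full scale, a list of three; "yaw": the turn about the tool's x as a fraction of full scale. A call has exactly 10 rows; each row is the pose to reach, as a shift and turn from the pose commanded when the call began, along the tool's axes at that moment, turning the shorter way round; what a row does not reach only later rows make up. Full scale, the value 1, is 100 mm for a shift and 180 degrees for a turn. A row lasts 1/8 s, in which the tool goes at most 62.5 mm and 10.7 degrees, less where a joint would pass 70% of its speed; a pose out of reach is approached as far as the arm can. A call with a number of a shift or a turn outside -1 to 1 is refused whole. A call with a gripper value outside its range is refused whole. "grip" is the closure, from 0 (fully open) to 1 (shut), set as the call begins (left out, the last holds). The fingers move at their own pace and stop on an object; "newtons" is the grip in N (left out, the last holds). Time passes only in rows, so rows that repeat a pose let the fingers close, or fill a call up. It gives the time, the measured TCP pose, the force and the opening at its end, in the units of the state.
- get_state(): the state, without advancing time (a new reading comes with each control period).
- grab_frame(name): name is "scene" or "top" or "wrist"; returns a dict with "img" (420x560x3 uint8, red, green, blue), "z_map" (420x560 float32, mm along the optical axis (not along the pixel's ray), 0 where there is no reading), "mtx" (3x3 intrinsics, pixels), "rvec" (rotation vector, rad) and "tvec" (3), from world to camera coordinates, as OpenCV has them; the wrist camera has in their place "T_tool_cam" (4x4, takes a point from camera to tool coordinates, whose origin is the TCP and whose axes are the tool frame's). Camera axes: x right, y down, z forward; pixel columns grow to the right and rows downward; lengths in mm; the calibration is good to about 2 mm. A picture is of the moment at which its call begins: read the wrist's pose just before it.
- close_job(): hands the job in, once; it reports no verdict.
The state is a dict: "t": time; "joint_pos": joint angles; "dq": joint speeds; "tau": joint torques, N m; "position": TCP position; "orientation": TCP orientation; "ft_force": force on the tool from outside, world axes, zero at the start; "moment": the same for the moment, N m; "gripper_width": finger opening in mm.
Only numpy, scipy, OpenCV 4.12 (cv2) and the standard library are available. Lean on these libraries where they do the work, as an engineer would, in place of code of your own. Each camera call takes 0.05 s, during which the arm holds its last target. There are 200 camera calls.

## Working session

There is one attempt and no reset: what is moved stays moved. The work goes in short steps, Python scripts to look and compute and a tool call to move; the robot and the scene stay as the last step left them, time stands still between calls to the robot, and variables do not carry over. Pictures are saved under pics/ and viewed, about 8 in all and at most 12, crops included, and the job is handed in when it is done.

Besides the shell and the picture viewer there is one more tool, called after "Emit:" by a JSON object that holds its "fn" and its "kwargs". move_arm: Moves the arm, as the interface text tells. Its arguments: {"type":"object","properties":{"plan":{"type":"array"},"grip":{"type":"number"},"newtons":{"type":"number"}},"required":["plan"]}

```bash
mkdir -p pics; ls; cat > h.py <<'E'
from plant import *
import numpy as np, cv2
from scipy.spatial.transform import Rotation as R
def snap(n):
    st=get_state(); f=grab_frame(n)
    if n=="wrist":
        T=np.eye(4); T[:3,:3]=R.from_euler('xyz',st['orientation'],degrees=True).as_matrix(); T[:3,3]=st['position']
        f['Twc']=T@f['T_tool_cam']
    else:
        T=np.eye(4); T[:3,:3]=cv2.Rodrigues(np.array(f['rvec'],float))[0]; T[:3,3]=np.ravel(f['tvec'])
        f['Twc']=np.linalg.inv(T)
    return f
def ptsmap(f):
    h,w=f['z_map'].shape; u,v=np.meshgrid(np.arange(w),np.arange(h)); K=np.array(f['mtx']); z=f['z_map']
    P=np.stack([(u-K[0,2])/K[0,0]*z,(v-K[1,2])/K[1,1]*z,z],-1)
    P=P@f['Twc'][:3,:3].T+f['Twc'][:3,3]; P[z<=0]=np.nan
    return P
def save(img,n): cv2.imwrite('pics/'+n,cv2.cvtColor(img,cv2.COLOR_RGB2BGR))
def big(img,r,s):
    u0,v0,u1,v1=r; return cv2.resize(img[v0:v1,u0:u1],None,fx=s,fy=s,interpolation=cv2.INTER_CUBIC)
E
python3 - <<'E'
from h import *
print(get_state())
import pickle
a=snap('scene');b=snap('top'); pickle.dump((a,b),open('ab.pkl','wb'))
save(a['img'],'s1.png');save(b['img'],'t1.png')
print(a['Twc'],b['Twc'])
E
```

```text
pics
{'t': 0.0, 'joint_pos': array([ 6.40289977e+01,  3.02772805e+01,  8.21565455e+01, -1.58541340e-03,
        6.76886076e+01, -1.02283647e+01]), 'dq': array([ 0.03665774,  0.06169092, -0.00568164, -0.05463271, -0.05897964,
       -0.01552128]), 'tau': array([ 1.60850228e-03, -4.40045035e+01, -1.76599073e+01,  6.33270736e-02,
        5.81619004e-02, -1.76624039e-04]), 'position': array([169.20920403, 600.82983332, 190.08889317]), 'orientation': array([ -99.54261255,   89.87755771, -115.28464667]), 'ft_force': array([-0.1768198 , -0.10106749,  0.96982677]), 'moment': array([ 0.02659902, -0.03419207,  0.02672462]), 'gripper_width': 87.16466481040345}
[[ 4.52306002e-01 -4.62676617e-01  7.62462870e-01 -3.74046879e+02]
 [-8.91859807e-01 -2.36864827e-01  3.85332504e-01 -4.82605303e+02]
 [ 2.31629613e-03 -8.54298192e-01 -5.19778061e-01  6.76574879e+02]
 [ 0.00000000e+00  0.00000000e+00  0.00000000e+00  1.00000000e+00]] [[-3.20977132e-01 -8.39551301e-01  4.38323274e-01 -8.66247621e+01]
 [-9.47072635e-01  2.87072076e-01 -1.43676888e-01  1.73396040e+02]
 [-5.20625409e-03 -4.61240974e-01 -8.87259635e-01  1.40500894e+03]
 [ 0.00000000e+00  0.00000000e+00  0.00000000e+00  1.00000000e+00]]
```

View pics/s1.png

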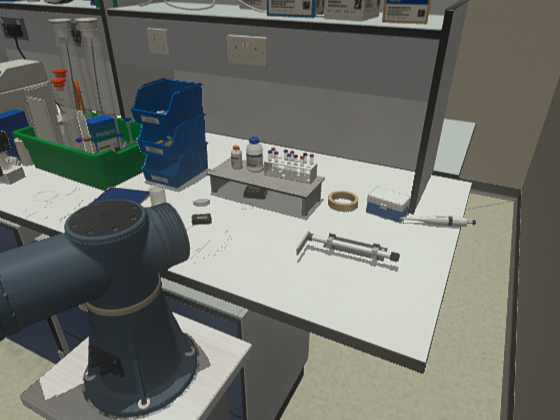

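View pics/t1.png

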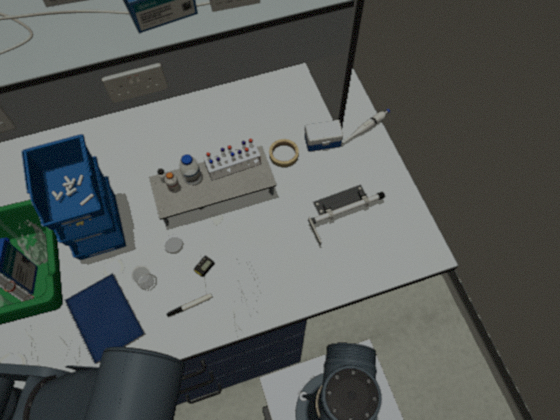

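The scene view shows the hook in its clips (bar about (310-395, 235-257), blade at (304,243)). One timer is under the shelf at (256,192) and another in the open at (202,218), which is a look-alike by its place. Next I'll measure and take one enlarged crop.

```bash
python3 - <<'E'
from h import *
import pickle
a,b=pickle.load(open('ab.pkl','rb'))
c1=big(a['img'],(185,150,345,225),5); c2=big(a['img'],(285,220,415,275),5)
c=np.zeros((375+275,800,3),np.uint8); c[:375,:800]=c1; c[375:,:650]=c2
c=cv2.resize(c,(738,600)); save(c,'c1.png')
pa=ptsmap(a);pb=ptsmap(b)
def sh(P,l):
    for n,(u,v) in l.items(): print(n,np.round(np.nanmedian(P[v-1:v+2,u-1:u+2].reshape(-1,3),0)))
sh(pa,dict(timer=(256,192),decoy=(202,218),cap=(395,257),blade=(304,243),bar=(345,246)))
sh(pb,dict(decoy=(204,266),bar=(350,209),bartip=(381,196),bladetip=(319,241),dish=(174,245),beaker=(143,276),marker=(190,305),r1=(155,184),r2=(163,216),r3=(273,186),r4=(265,160)))
# riser top fit
for P,n in ((pb,'top'),(pa,'scene')):
    m=(abs(P[...,2]-78)<5)&(P[...,0]>500)&(P[...,0]<1100)&(P[...,1]<500)&(P[...,1]>-100)
    x=P[m][:,:2].astype(np.float32); print(n,len(x),cv2.minAreaRect(x))
    # timer top under the riser / decoy
    m=(abs(P[...,2]-24)<4)
    k,l,s,ce=cv2.connectedComponentsWithStats(m.astype(np.uint8))
    for i in range(1,k):
        if 25<s[i,4]<900: print(n,s[i],np.round(P[l==i].mean(0)),cv2.minAreaRect(P[l==i][:,:2].astype(np.float32)))
E
```

```text
timer [700. 140.  20.]
decoy [491. 209.  13.]
cap [ 524. -360.   39.]
blade [ 488. -126.   30.]
bar [ 518. -231.   35.]
decoy [490. 217.  18.]
bar [ 522. -250.   34.]
bartip [ 524. -351.   40.]
bladetip [ 447. -121.   43.]
dish [582. 284.  18.]
beaker [523. 393.   2.]
marker [392. 285.  14.]
r1 [764. 287.  79.]
r2 [653. 289.  78.]
r3 [648. -47.  76.]
r4 [738. -51.  78.]
top 3480 ((701.1167602539062, 191.06121826171875), (242.4970245361328, 527.069580078125), 16.28092384338379)
top [448  48  28  40  81] [ 925. -838.   24.] ((920.635009765625, -837.6842041015625), (193.7418212890625, 11.169090270996094), 0.392777681350708)
top [486 106  18  25  47] [ 687. -838.   24.] ((683.7425537109375, -838.1272583007812), (11.038531303405762, 107.80623626708984), 87.0658950805664)
top [355 111  30  23 154] [ 804. -439.   25.] ((805.0795288085938, -437.47216796875), (28.32012939453125, 127.42359924316406), 17.475419998168945)
top [269 139  30  25 200] [ 786. -126.   24.] ((788.567626953125, -128.50872802734375), (93.8384780883789, 97.28771209716797), 71.6578598022461)
top [512 146  17  24  49] [ 519
[... 2320 characters left out ...]
24.] ((779.594970703125, -289.8208923339844), (58.30794143676758, 146.1624298095703), 20.092256546020508)
scene [423 216  45   7 185] [ 802. -447.   24.] ((801.7720336914062, -442.9196472167969), (28.740659713745117, 124.15463256835938), 20.176586151123047)
scene [144 347  47  45 178] [  1. -66.  24.] ((6.142555236816406, -64.31043243408203), (21.844655990600586, 120.21391296386719), 89.44742584228516)
scene [ 88 369  12   6  39] [-62.  56.  24.] ((-62.000144958496094, 56.36833190917969), (4.153461456298828, 20.612287521362305), 44.51972579956055)
scene [101 376  38  18 112] [-68. -16.  24.] ((-67.55584716796875, -7.275241851806641), (13.971314430236816, 83.4490966796875), 5.436134338378906)
```

View pics/c1.png

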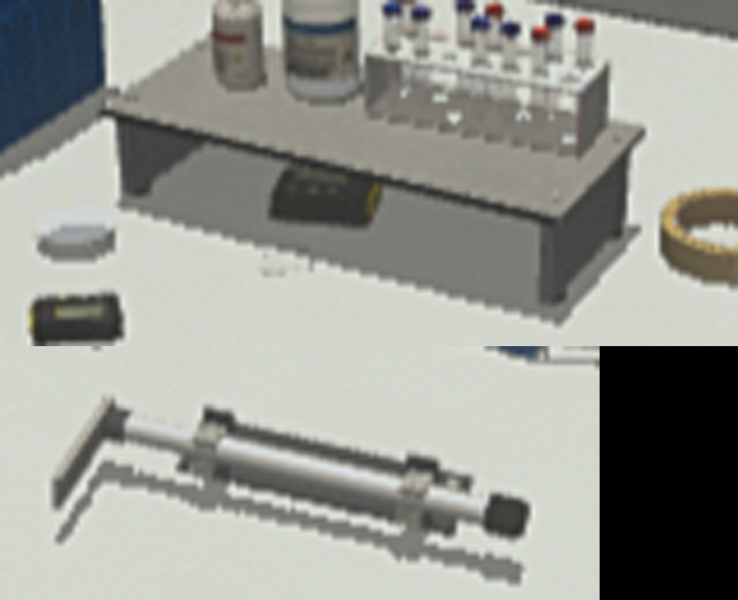

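The target is the timer under the shelf at (256,192); its surroundings match the description. The small one at (202,218) lies in the open, so it is the look-alike. The hook's bar axis is near x=523, and its origin is near y=-247. Next, the tool axes.

```bash
cat >> h.py <<'E'
def go(target,yawdir=None):
    """shift in tool axes (mm) to world target; yawdir: desired world angle(deg) of tool y"""
    st=get_state(); M=R.from_euler('xyz',st['orientation'],degrees=True).as_matrix()
    p=st['position']; print('t',round(st['t'],2),'pos',np.round(p,1),'tool y ang',round(np.degrees(np.arctan2(M[1,1],M[0,1])),2),'z ang',round(np.degrees(np.arctan2(M[1,2],M[0,2])),2),'w',round(st['gripper_width'],1),'F',np.round(st['ft_force'],1),'j',np.round(st['joint_pos'],0))
    if target is not None: print('shift tool',np.round(M.T@(np.array(target)-p),1))
E
python3 - <<'E'
from h import *
go((523,-250,190))
E
```

```text
t 0.1 pos [169.3 600.9 190.2] tool y ang 74.26 z ang -15.74 w 87.4 F [ 0.7 -0.1 -0.1] j [ 64.  30.  82.  -0.  68. -10.]
shift tool [   1.4 -723.   571.4]
```

Emit:
{"fn": "move_arm", "kwargs": {"plan": [{"travel":[0,-0.1,0.08],"yaw":0},{"travel":[0,-0.2,0.16],"yaw":0},{"travel":[0,-0.3,0.24],"yaw":0},{"travel":[0,-0.4,0.32],"yaw":0},{"travel":[0,-0.5,0.4],"yaw":0},{"travel":[0,-0.6,0.48],"yaw":0},{"travel":[0,-0.7,0.56],"yaw":0},{"travel":[0,-0.8,0.64],"yaw":0},{"travel":[0,-0.9,0.72],"yaw":0},{"travel":[0,-1,0.8],"yaw":0}]}}

```text
t: 1.35
position: [219.8, 482.8, 191.1]
orientation: [67.4, 90.0, 51.6]
ft_force: [-0.1, 0.3, 0.0]
gripper_width: 86.8
```

Emit:
{"fn": "move_arm", "kwargs": {"plan": [{"travel":[0,-0.1,0.08],"yaw":0},{"travel":[0,-0.2,0.16],"yaw":0},{"travel":[0,-0.3,0.24],"yaw":0},{"travel":[0,-0.4,0.32],"yaw":0},{"travel":[0,-0.5,0.4],"yaw":0},{"travel":[0,-0.6,0.48],"yaw":0},{"travel":[0,-0.7,0.56],"yaw":0},{"travel":[0,-0.8,0.64],"yaw":0},{"travel":[0,-0.9,0.72],"yaw":0},{"travel":[0,-1,0.8],"yaw":0}]}}

```text
t: 2.6
position: [269.6, 364.9, 191.1]
orientation: [56.3, 90.0, 40.5]
ft_force: [0.5, 0.8, 0.7]
gripper_width: 87.1
```

Emit:
{"fn": "move_arm", "kwargs": {"plan": [{"travel":[0,-0.1,0.08],"yaw":0},{"travel":[0,-0.2,0.16],"yaw":0},{"travel":[0,-0.3,0.24],"yaw":0},{"travel":[0,-0.4,0.32],"yaw":0},{"travel":[0,-0.5,0.4],"yaw":0},{"travel":[0,-0.6,0.48],"yaw":0},{"travel":[0,-0.7,0.56],"yaw":0},{"travel":[0,-0.8,0.64],"yaw":0},{"travel":[0,-0.9,0.72],"yaw":0},{"travel":[0,-1,0.8],"yaw":0}]}}

```text
t: 3.85
position: [319.5, 246.9, 191.1]
orientation: [21.2, 90.0, 5.5]
ft_force: [0.9, 0.2, 0.2]
gripper_width: 87.1
```

Emit:
{"fn": "move_arm", "kwargs": {"plan": [{"travel":[0,-0.1,0.08],"yaw":0},{"travel":[0,-0.2,0.16],"yaw":0},{"travel":[0,-0.3,0.24],"yaw":0},{"travel":[0,-0.4,0.32],"yaw":0},{"travel":[0,-0.5,0.4],"yaw":0},{"travel":[0,-0.6,0.48],"yaw":0},{"travel":[0,-0.7,0.56],"yaw":0},{"travel":[0,-0.8,0.64],"yaw":0},{"travel":[0,-0.9,0.72],"yaw":0},{"travel":[0,-1,0.8],"yaw":0}]}}

```text
t: 5.1
position: [369.3, 128.9, 191.0]
orientation: [-163.2, 90.0, -178.9]
ft_force: [0.0, -0.8, -0.2]
gripper_width: 86.9
```

Emit:
{"fn": "move_arm", "kwargs": {"plan": [{"travel":[0,-0.1,0.08],"yaw":0},{"travel":[0,-0.2,0.16],"yaw":0},{"travel":[0,-0.3,0.24],"yaw":0},{"travel":[0,-0.4,0.32],"yaw":0},{"travel":[0,-0.5,0.4],"yaw":0},{"travel":[0,-0.6,0.48],"yaw":0},{"travel":[0,-0.7,0.56],"yaw":0},{"travel":[0,-0.8,0.64],"yaw":0},{"travel":[0,-0.9,0.72],"yaw":0},{"travel":[0,-1,0.8],"yaw":0}]}}

```text
t: 6.35
position: [419.2, 11.0, 191.1]
orientation: [6.0, 90.0, -9.8]
ft_force: [0.1, 0.4, -0.0]
gripper_width: 86.9
```

```bash
python3 - <<'E'
from h import *
go((523,-250,190))
E
```

```text
t 6.35 pos [419.2  11.  191.1] tool y ang 74.26 z ang -15.74 w 86.9 F [ 0.1  0.4 -0. ] j [-14.  14. 110.   0.  56. -88.]
shift tool [   1.1 -223.   170.7]
```

Emit:
{"fn": "move_arm", "kwargs": {"plan": [{"travel":[0,-0.1,0.08],"yaw":0.04},{"travel":[0,-0.2,0.16],"yaw":0.08},{"travel":[0,-0.3,0.24],"yaw":0.12},{"travel":[0,-0.4,0.32],"yaw":0.17},{"travel":[0,-0.5,0.4],"yaw":0.21},{"travel":[0,-0.6,0.48],"yaw":0.25},{"travel":[0,-0.7,0.56],"yaw":0.29},{"travel":[0,-0.8,0.64],"yaw":0.33},{"travel":[0,-0.9,0.72],"yaw":0.37},{"travel":[0,-1,0.8],"yaw":0.4126}]}}

```text
t: 7.6
position: [468.9, -107.0, 191.0]
orientation: [-116.0, 90.0, 153.7]
ft_force: [0.1, -0.7, -0.6]
gripper_width: 87.3
```

Emit:
{"fn": "move_arm", "kwargs": {"plan": [{"travel":[0,0.05,0.1],"yaw":0},{"travel":[0,0.1,0.2],"yaw":0},{"travel":[0,0.15,0.3],"yaw":0},{"travel":[0,0.2,0.4],"yaw":0},{"travel":[0,0.25,0.5],"yaw":0},{"travel":[0,0.3,0.6],"yaw":0},{"travel":[0,0.35,0.7],"yaw":0},{"travel":[0,0.4,0.8],"yaw":0},{"travel":[0,0.45,0.9],"yaw":0},{"travel":[0,0.5,1],"yaw":0}]}}

```text
t: 8.85
position: [519.1, -206.9, 191.0]
orientation: [98.1, 90.0, 8.1]
ft_force: [0.6, 0.3, 0.3]
gripper_width: 86.9
```

```bash
python3 - <<'E'
from h import *
import pickle
go((523,-250,190))
f=snap('wrist'); pickle.dump(f,open('w1.pkl','wb')); save(f['img'],'w1.png')
P=ptsmap(f); z=P[...,2]
for n,lo in (('bar',39),):
    m=(z>lo)&(z<60); q=P[m]; print(len(q), np.round(np.nanmin(q,0)),np.round(np.nanmax(q,0)))
E
```

```text
t 8.85 pos [ 519.1 -206.9  191. ] tool y ang -0.01 z ang -90.01 w 86.9 F [0.6 0.3 0.3] j [-33.  25.  92.   0.  63. -33.]
shift tool [ 1.   4.  43.1]
4137 [ 443. -340.   39.] [840. -42.  60.]
```

View pics/w1.png

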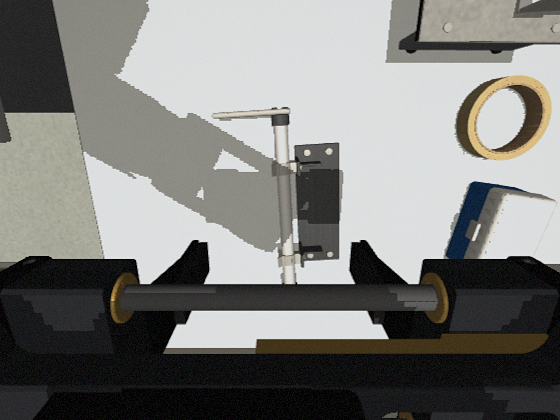

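The wrist view shows the bar from (281,115) to (290,283), the clips at (290,168) and (290,258), and the blade tip at (213,115). I'll fit the bar axis from the depth map.

```bash
python3 - <<'E'
from h import *
import pickle
f=pickle.load(open('w1.pkl','rb')); P=ptsmap(f)
def sub(u0,v0,u1,v1,lo,hi):
    q=P[v0:v1,u0:u1].reshape(-1,3); return q[(q[:,2]>lo)&(q[:,2]<hi)]
q=sub(270,122,300,160,28,48); q2=sub(270,180,302,245,28,48)
for a in (q,q2):
    # ridge: mean x of bar pixels per y
    print(np.round(a.mean(0),1), cv2.minAreaRect(a[:,:2].astype(np.float32)), np.percentile(a[:,2],[50,95]).round(1))
a=np.vstack([q,q2]); c=np.polyfit(a[:,1],a[:,0],1); print(c,'yaw(deg)',-np.degrees(np.arctan(c[0])),'x at -250',np.polyval(c,-250))
for n,(u,v) in dict(clipL=(292,168),clipR=(290,259),tip=(215,115),corner=(283,113),base1=(338,150),base2=(336,255)).items(): print(n,P[v-1:v+2,u-1:u+2].reshape(-1,3).mean(0).round(1))
E
```

```text
[ 521.  -151.2   41.3] ((525.1890869140625, -152.73171997070312), (26.12343978881836, 46.615901947021484), 6.7484307289123535) [41.8 44.2]
[ 526.2 -238.6   41.1] ((526.3186645507812, -240.427490234375), (15.918493270874023, 86.34564208984375), 3.382380485534668) [41.6 43.4]
[-5.99910417e-02  5.11926945e+02] yaw(deg) 3.433118932793013 x at -250 526.9247053299415
clipL [ 534.6 -183.7   40.1]
clipR [ 533.3 -301.8   44.7]
tip [ 447.9 -123.3   44.9]
corner [ 523.6 -121.3   45.6]
base1 [ 595.3 -166.7    4.1]
base2 [ 601.1 -316.1    5.6]
```

Emit:
{"fn": "move_arm", "kwargs": {"plan": [{"travel":[0.1,0.01,0.05],"yaw":-0.005},{"travel":[0.2,0.03,0.1],"yaw":-0.01},{"travel":[0.3,0.05,0.2],"yaw":-0.015},{"travel":[0.4,0.07,0.3],"yaw":-0.019},{"travel":[0.5,0.074,0.35],"yaw":-0.019},{"travel":[0.6,0.074,0.35],"yaw":-0.019},{"travel":[0.7,0.074,0.35],"yaw":-0.019},{"travel":[0.8,0.074,0.35],"yaw":-0.019},{"travel":[0.9,0.074,0.35],"yaw":-0.019},{"travel":[0.95,0.074,0.35],"yaw":-0.019}]}}

```text
t: 10.15
position: [525.8, -240.9, 95.3]
orientation: [-129.6, 89.9, 143.8]
ft_force: [-0.5, 0.5, 0.2]
gripper_width: 87.0
```

Emit:
{"fn": "move_arm", "kwargs": {"plan": [{"travel":[0.1,0,0],"yaw":0},{"travel":[0.2,0,0],"yaw":0},{"travel":[0.3,0,0],"yaw":0},{"travel":[0.4,0,0],"yaw":0},{"travel":[0.5,0,0],"yaw":0},{"travel":[0.55,0,0],"yaw":0},{"travel":[0.6,0,0],"yaw":0},{"travel":[0.65,0,0],"yaw":0},{"travel":[0.7,0,0],"yaw":0},{"travel":[0.7,0,0],"yaw":0}]}}

```text
t: 11.4
position: [525.9, -241.0, 25.7]
orientation: [-128.6, 90.0, 144.8]
ft_force: [0.7, 0.1, -0.2]
gripper_width: 87.2
```

Emit:
{"fn": "move_arm", "kwargs": {"plan": [{"travel":[0,0,0],"yaw":0},{"travel":[0,0,0],"yaw":0},{"travel":[0,0,0],"yaw":0},{"travel":[0,0,0],"yaw":0},{"travel":[0,0,0],"yaw":0},{"travel":[0,0,0],"yaw":0},{"travel":[0,0,0],"yaw":0},{"travel":[0,0,0],"yaw":0},{"travel":[0,0,0],"yaw":0},{"travel":[0,0,0],"yaw":0}], "grip": 1, "newtons": 50}}

```text
t: 12.65
position: [526.1, -241.2, 26.1]
orientation: [31.9, 90.0, -54.7]
ft_force: [-0.1, -0.9, -0.6]
gripper_width: 1.6
```

```bash
python3 - <<'E'
from h import *
go(None)
f=snap('wrist'); g=snap('scene')
c=np.zeros((420,760,3),np.uint8); c[:420,:420]=f['img'][:,80:500]; k=big(g['img'],(285,205,399,285),3); c[:240,420:]=k[:,:340]
save(c,'w2.png')
P=ptsmap(f)
for (u,v) in ((215,115),(283,113),(285,180),(288,215)): print(P[v,u].round(1))
E
```

```text
t 12.65 pos [ 526.1 -241.2   26.1] tool y ang 3.41 z ang -86.59 w 1.6 F [-0.1 -0.9 -0.6] j [-36.  40.  96.  -0.  44. -39.]
[ 475.3 -160.2    0.6]
[ 523.5 -156.1   42.4]
[ 527.2 -195.5   43.1]
[ 530.7 -219.2   40.7]
```

View pics/w2.png

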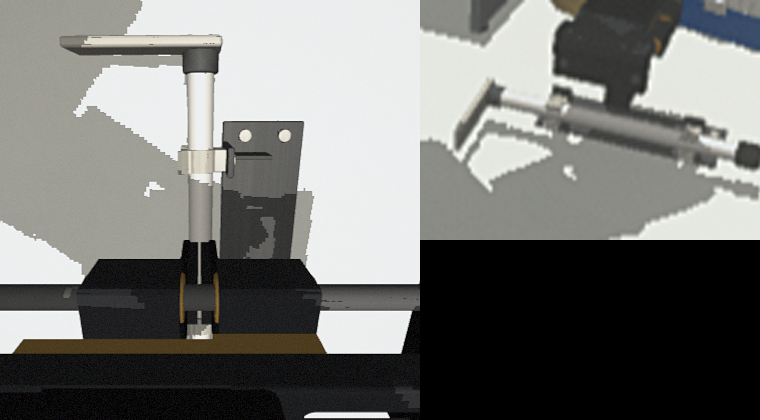

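```bash
python3 - <<'E'
from h import *
go(None)
f=snap('wrist'); P=ptsmap(f); K=f['mtx']; C=np.linalg.inv(f['T_tool_cam'])
for p in ([0,0,0],[-19,0,0],[0,-8,-9.5],[0,8,-9.5],[0,0,-9.5]):
    q=C@np.array(p+[1.0]); print(p,(K@q[:3]/q[2])[:2].round(0),q[2].round(0))
T=np.linalg.inv(f['T_tool_cam']@np.eye(4)); st=get_state()
for (u,v) in ((279,243),(272,246),(272,255),(286,255),(272,275),(279,275),(280,255),(280,270),(280,330),(279,337)): print((u,v),f['z_map'][v,u].round(1),P[v,u].round(1),f['img'][v,u])
g=snap('top'); print(f['T_tool_cam'].round(3))
s=snap('scene'); save(big(s['img'],(325,215,385,265),12),'s3.png')
E
```

```text
t 12.75 pos [ 526.1 -241.2   26. ] tool y ang 3.41 z ang -86.59 w 0.5 F [-0.4 -0.4  0.6] j [-36.  40.  96.  -0.  44. -39.]
[0, 0, 0] [279. 237.] 211.0
[-19, 0, 0] [279. 248.] 193.0
[0, -8, -9.5] [268. 224.] 208.0
[0, 8, -9.5] [290. 224.] 208.0
[0, 0, -9.5] [279. 224.] 208.0
(279, 243) 194.9 [ 526.  -238.7   42.3] [93 91 89]
(272, 246) 171.0 [ 521.4 -230.5   64.8] [19 16 16]
(272, 255) 160.9 [ 521.7 -230.9   75.5] [17 14 19]
(286, 255) 160.3 [ 529.3 -230.2   75.9] [15  9 14]
(272, 275) 141.5 [ 522.1 -231.2   95.8] [7 6 7]
(279, 275) 202.8 [ 527.4 -263.1   41.8] [91 91 86]
(280, 255) 161.2 [ 526.1 -230.8   75.1] [59 59 57]
(280, 270) 152.8 [ 526.3 -234.4   85.1] [60 57 53]
(280, 330) 0.0 [nan nan nan] [120 120 109]
(279, 337) 215.9 [ 530.4 -313.6   44. ] [240 242 238]
[[-0.00000e+00 -3.02000e-01  9.53000e-01 -1.94711e+02]
 [ 1.00000e+00 -1.00000e-03 -0.00000e+00  1.60000e-02]
 [ 1.00000e-03  9.53000e-01  3.02000e-01 -8.46320e+01]
 [ 0.00000e+00  0.00000e+00  0.00000e+00  1.00000e+00]]
```

View pics/s3.png

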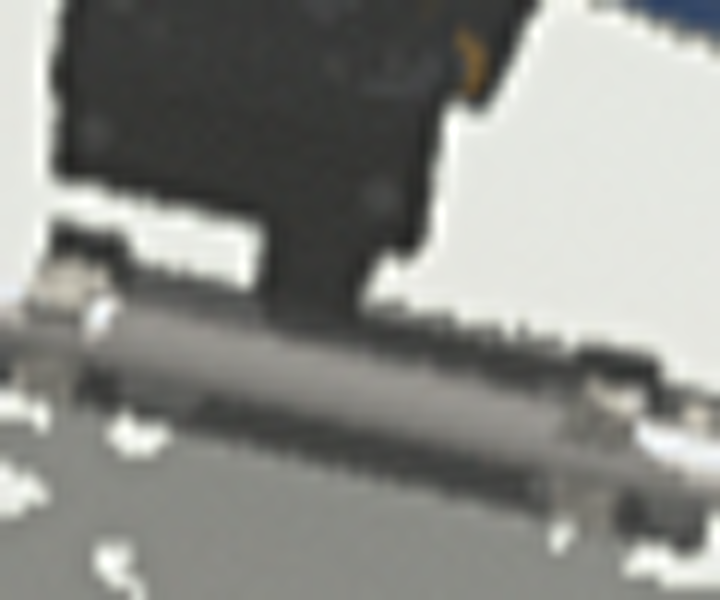

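Fingers shut to 0.5 mm with the bar still seated under them, so they seem to end well above the reported TCP. I'll measure where the tips are.

```bash
python3 - <<'E'
from h import *
f=snap('wrist'); P=ptsmap(f)
for u in (270,273,285,288):
    print(u,[(v,round(float(P[v,u,1])),round(float(P[v,u,2]),1)) for v in range(234,252,1)])
import pickle
w=pickle.load(open('w1.pkl','rb')); P=ptsmap(w)
for u in (200,204,355,360):
    print(u,[(v,P[v,u].round(0).tolist()) for v in range(236,256,3)])
E
```

```text
270 [(234, -234, 39.9), (235, -234, 39.7), (236, -235, 39.0), (237, -236, 39.8), (238, -237, 39.8), (239, -237, 40.0), (240, -238, 40.0), (241, -230, 59.7), (242, -229, 61.7), (243, -229, 63.1), (244, -230, 63.5), (245, -231, 63.2), (246, -231, 64.8), (247, -230, 66.4), (248, -231, 67.0), (249, -231, 68.2), (250, -231, 69.9), (251, -231, 69.7)]
273 [(234, -233, 41.7), (235, -233, 41.7), (236, -235, 40.8), (237, -235, 41.4), (238, -236, 40.6), (239, -236, 42.5), (240, -237, 41.8), (241, -238, 41.2), (242, -231, 57.1), (243, -230, 61.1), (244, -231, 61.0), (245, -231, 63.3), (246, -231, 64.6), (247, -231, 65.5), (248, -231, 66.5), (249, -231, 68.5), (250, -231, 69.5), (251, -231, 71.2)]
285 [(234, -232, 41.8), (235, -233, 41.6), (236, -233, 42.2), (237, -234, 41.7), (238, -235, 41.7), (239, -236, 41.2), (240, -236, 41.9), (241, -237, 41.9), (242, -230, 58.9), (243, -230, 60.9), (244, -230, 61.8), (245, -230, 63.4), (246, -230, 64.5), (247, -230, 65.5), (248, -230, 66.9), (249, -230, 68.2), (250, -230, 70.3), (251, -230, 70.5)]
288 [(234, -233, 39.9), (235, -233, 40.9), (236, -234, 40.7
[... 463 characters left out ...]
.0, 235.0]), (254, [475.0, -197.0, 239.0])]
204 [(236, [412.0, -289.0, -0.0]), (239, [412.0, -292.0, 3.0]), (242, [474.0, -196.0, 224.0]), (245, [475.0, -196.0, 229.0]), (248, [475.0, -197.0, 230.0]), (251, [475.0, -199.0, 230.0]), (254, [475.0, -200.0, 232.0])]
355 [(236, [628.0, -289.0, 1.0]), (239, [628.0, -293.0, 0.0]), (242, [565.0, -196.0, 224.0]), (245, [564.0, -196.0, 228.0]), (248, [563.0, -196.0, 232.0]), (251, [562.0, -197.0, 235.0]), (254, [563.0, -199.0, 234.0])]
360 [(236, [635.0, -289.0, -0.0]), (239, [635.0, -294.0, -0.0]), (242, [567.0, -194.0, 228.0]), (245, [567.0, -197.0, 227.0]), (248, [566.0, -196.0, 232.0]), (251, [564.0, -196.0, 237.0]), (254, [564.0, -197.0, 238.0])]
```

Real fingertips are about 32 mm above the reported TCP (58.5 against 26, and 223 against 191 in the open picture). I'll allow for that: partly open, go down 33 mm, grip.

Emit:
{"fn": "move_arm", "kwargs": {"plan": [{"travel":[0,0,0],"yaw":0},{"travel":[0,0,0],"yaw":0},{"travel":[0,0,0],"yaw":0},{"travel":[0,0,0],"yaw":0},{"travel":[0,0,0],"yaw":0},{"travel":[0.05,0,0],"yaw":0},{"travel":[0.12,0,0],"yaw":0},{"travel":[0.2,0,0],"yaw":0},{"travel":[0.28,0,0],"yaw":0},{"travel":[0.33,0,0],"yaw":0}], "grip": 0.4}}

```text
t: 14.2
position: [525.8, -241.0, -7.8]
orientation: [-127.3, 89.9, 146.1]
ft_force: [-0.0, -1.4, -0.3]
gripper_width: 52.0
```

Emit:
{"fn": "move_arm", "kwargs": {"plan": [{"travel":[0,0,0],"yaw":0},{"travel":[0,0,0],"yaw":0},{"travel":[0,0,0],"yaw":0},{"travel":[0,0,0],"yaw":0},{"travel":[0,0,0],"yaw":0},{"travel":[0,0,0],"yaw":0},{"travel":[0,0,0],"yaw":0},{"travel":[0,0,0],"yaw":0},{"travel":[0,0,0],"yaw":0},{"travel":[0,0,0],"yaw":0}], "grip": 1, "newtons": 50}}

```text
t: 15.45
position: [527.0, -241.5, -6.7]
orientation: [62.1, 89.9, -24.5]
ft_force: [5.3, 0.8, 1.4]
gripper_width: 14.6
```

Emit:
{"fn": "move_arm", "kwargs": {"plan": [{"travel":[0,-0.04,0],"yaw":0},{"travel":[0,-0.08,0],"yaw":0},{"travel":[0,-0.12,0],"yaw":0},{"travel":[0,-0.16,0],"yaw":0},{"travel":[0,-0.2,0],"yaw":0},{"travel":[0,-0.26,0],"yaw":0},{"travel":[0,-0.33,0],"yaw":0},{"travel":[0,-0.42,0],"yaw":0},{"travel":[0,-0.5,0],"yaw":0},{"travel":[0,-0.5,0],"yaw":0}]}}

```text
t: 16.7
position: [475.2, -244.0, -7.0]
orientation: [-131.0, 89.9, 142.3]
ft_force: [0.8, 0.4, -1.1]
gripper_width: 14.7
```

```bash
python3 - <<'E'
from h import *
go(None)
f=snap('wrist'); save(f['img'],'w4.png'); P=ptsmap(f)
m=(P[...,2]>20)&(P[...,2]<60)&(P[...,0]<515)&(P[...,0]>350)&(P[...,1]>-215)&(P[...,1]<-60)
q=P[m]; print(len(q),q.min(0).round(),q.max(0).round())
b=q[q[:,1]<-140]; c=np.polyfit(b[:,1],b[:,0],1); print('bar yaw',-np.degrees(np.arctan(c[0])),np.polyval(c,-241))
for y in (-205,-180,-150): s=b[abs(b[:,1]-y)<4]; print(y,np.percentile(s[:,2],90).round(1))
bl=q[(q[:,1]>-130)&(q[:,0]<470)]; print('blade',bl.mean(0).round(1),np.percentile(bl[:,2],95))
E
```

```text
t 16.7 pos [ 475.2 -244.    -7. ] tool y ang 3.36 z ang -86.64 w 14.7 F [ 0.8  0.4 -1.1] j [-39.  41. 103.  -0.  35. -43.]
11618 [ 391. -215.   22.] [ 515. -119.   49.]
bar yaw 8.346944834552977 484.8300614386956
-205 42.6
-180 45.7
-150 42.6
blade [ 432.3 -125.9   41. ] 46.19151178456667
```

View pics/w4.png

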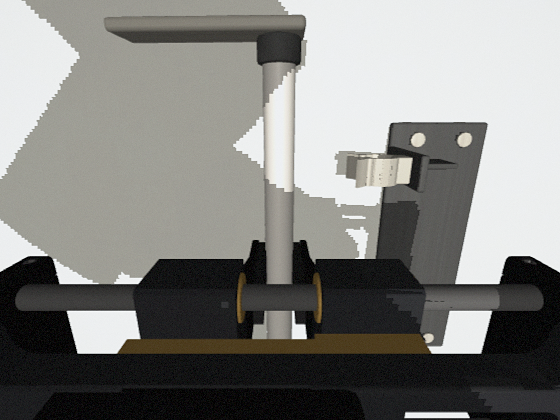

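Bar (u 264-293) is free of the clip and square in the fingers. I'll lay it on the bench, open, slide 83 mm along the bar toward the cap, and regrip.

Emit:
{"fn": "move_arm", "kwargs": {"plan": [{"travel":[0.03,0,0],"yaw":0},{"travel":[0.06,0,0],"yaw":0},{"travel":[0.09,0,0],"yaw":0},{"travel":[0.12,0,0],"yaw":0},{"travel":[0.15,0,0],"yaw":0},{"travel":[0.17,0,0],"yaw":0},{"travel":[0.19,0,0],"yaw":0},{"travel":[0.2,0,0],"yaw":0},{"travel":[0.21,0,0],"yaw":0},{"travel":[0.21,0,0],"yaw":0}]}}

```text
t: 18.0
position: [476.3, -244.3, -27.8]
orientation: [45.6, 90.0, -41.0]
ft_force: [0.5, -0.3, 0.9]
gripper_width: 14.7
```

Emit:
{"fn": "move_arm", "kwargs": {"plan": [{"travel":[0,0,0],"yaw":0},{"travel":[0,0,0],"yaw":0},{"travel":[0,0,0],"yaw":0},{"travel":[0,0,0.05],"yaw":0},{"travel":[0,0,0.15],"yaw":0},{"travel":[0,0,0.3],"yaw":0},{"travel":[0,0,0.48],"yaw":0},{"travel":[0,0,0.65],"yaw":0},{"travel":[0,0,0.8],"yaw":0},{"travel":[0,0,0.83],"yaw":0}], "grip": 0.5}}

```text
t: 19.25
position: [481.4, -328.8, -27.9]
orientation: [41.3, 89.9, -45.4]
ft_force: [0.2, 1.3, 0.2]
gripper_width: 43.2
```

```bash
python3 - <<'E'
from h import *
go(None)
f=snap('wrist'); P=ptsmap(f)
m=(P[...,2]>8)&(P[...,2]<32)&(P[...,0]<505)&(P[...,0]>350)&(P[...,1]>-300)&(P[...,1]<-60)
q=P[m]; b=q[(q[:,1]<-150)&(q[:,0]>455)]; c=np.polyfit(b[:,1],b[:,0],1); print('bar yaw',-np.degrees(np.arctan(c[0])),'x at tcp y',np.polyval(c,-327))
for y in (-270,-240,-200,-160): s=b[abs(b[:,1]-y)<4]; print(y,len(s),np.median(s[:,0]).round(1),np.percentile(s[:,2],90).round(1))
bl=q[(q[:,1]>-140)&(q[:,0]<455)]; print('blade',bl.mean(0).round(1),np.percentile(bl[:,2],95),bl.min(0).round())
E
```

```text
t 19.25 pos [ 481.4 -328.8  -27.9] tool y ang 3.32 z ang -86.68 w 43.2 F [0.2 1.3 0.2] j [-45.  45.  96.  -0.  38. -49.]
bar yaw 3.424830524415114 x at tcp y 481.20529904221615
-270 471 477.8 21.0
-240 571 476.0 21.0
-200 625 473.7 21.2
  return _methods._mean(a, axis=axis, dtype=dtype,
  ret = ret.dtype.type(ret / rcount)
Traceback (most recent call last):
IndexError: index -1 is out of bounds for axis 0 with size 0
```

Emit:
{"fn": "move_arm", "kwargs": {"plan": [{"travel":[0,0,0],"yaw":0},{"travel":[0,0,0],"yaw":0},{"travel":[0,0,0],"yaw":0},{"travel":[0,0,0],"yaw":0},{"travel":[0,0,0],"yaw":0},{"travel":[0,0,0],"yaw":0},{"travel":[-0.1,0,0],"yaw":0},{"travel":[-0.25,0,0],"yaw":0},{"travel":[-0.4,0,0],"yaw":0},{"travel":[-0.5,0,0],"yaw":0}], "grip": 1, "newtons": 55}}

```text
t: 20.55
position: [481.6, -327.6, 23.8]
orientation: [40.6, 89.9, -46.0]
ft_force: [-0.7, 0.0, -1.1]
gripper_width: 14.6
```

Emit:
{"fn": "move_arm", "kwargs": {"plan": [{"travel":[0,-0.02,-0.1],"yaw":0.025},{"travel":[0,-0.04,-0.2],"yaw":0.05},{"travel":[0,-0.06,-0.3],"yaw":0.075},{"travel":[0,-0.08,-0.4],"yaw":0.1},{"travel":[0,-0.1,-0.5],"yaw":0.13},{"travel":[0,-0.12,-0.6],"yaw":0.155},{"travel":[0,-0.14,-0.7],"yaw":0.18},{"travel":[0,-0.16,-0.8],"yaw":0.205},{"travel":[0,-0.18,-0.9],"yaw":0.23},{"travel":[0,-0.2,-1],"yaw":0.257}]}}

```text
t: 21.8
position: [455.2, -228.2, 22.7]
orientation: [83.6, 90.0, -49.4]
ft_force: [0.5, 0.6, -1.3]
gripper_width: 14.6
```

Emit:
{"fn": "move_arm", "kwargs": {"plan": [{"travel":[0,-0.1,-0.06],"yaw":0.025},{"travel":[0,-0.2,-0.12],"yaw":0.05},{"travel":[0,-0.3,-0.18],"yaw":0.075},{"travel":[0,-0.4,-0.24],"yaw":0.1},{"travel":[0,-0.5,-0.3],"yaw":0.13},{"travel":[0,-0.6,-0.36],"yaw":0.155},{"travel":[0,-0.7,-0.42],"yaw":0.18},{"travel":[0,-0.8,-0.48],"yaw":0.205},{"travel":[0,-0.9,-0.54],"yaw":0.23},{"travel":[0,-1,-0.6],"yaw":0.261}]}}

```text
t: 23.05
position: [422.7, -116.1, 22.6]
orientation: [150.3, 90.0, -29.7]
ft_force: [0.8, 0.9, -0.5]
gripper_width: 14.3
```

```bash
python3 - <<'E'
from h import *
go((415,10,22))
E
```

```text
t 23.05 pos [ 422.7 -116.1   22.6] tool y ang -90.01 z ang 179.99 w 14.3 F [ 0.8  0.9 -0.5] j [-30.  35. 116.   0.  29.  60.]
shift tool [   0.6 -126.1    7.8]
```

Emit:
{"fn": "move_arm", "kwargs": {"plan": [{"travel":[0,-0.1,0.01],"yaw":0},{"travel":[0,-0.2,0.02],"yaw":0},{"travel":[0,-0.3,0.03],"yaw":0},{"travel":[0,-0.4,0.04],"yaw":0},{"travel":[0,-0.5,0.05],"yaw":0},{"travel":[0,-0.6,0.06],"yaw":0},{"travel":[0,-0.7,0.07],"yaw":0},{"travel":[0,-0.8,0.08],"yaw":0},{"travel":[0,-0.92,0.08],"yaw":0},{"travel":[0,-1,0.08],"yaw":0}]}}

```text
t: 24.3
position: [414.3, -15.6, 22.1]
orientation: [-16.5, 90.0, 163.7]
ft_force: [0.4, -0.8, -0.3]
gripper_width: 14.6
```

```bash
python3 - <<'E'
from h import *
go((415,10,22))
f=snap('wrist'); s=snap('scene'); P=ptsmap(f); S=ptsmap(s)
c=np.zeros((600,800,3),np.uint8); c[:420,:560]=f['img']; k=big(s['img'],(185,155,345,235),3)[:180]; c[420:600,:480]=k[:180]
save(c,'w5.png')
# riser front edge by wrist
m=(abs(P[...,2]-78)<5)&(P[...,0]>600)&(P[...,0]<800)&(P[...,1]>-30)&(P[...,1]<270)
q=P[m]
for y in (0,60,120,180,230):
    a=q[abs(q[:,1]-y)<6]; print('front edge',y,len(a), a[:,0].min().round(1) if len(a) else None)
m=(P[...,2]>4)&(P[...,2]<30)&(P[...,0]>655)&(P[...,0]<800)&(P[...,1]>70)&(P[...,1]<230)
q=P[m]; print('timer wrist',len(q),(q.min(0).round(),q.max(0).round()) if len(q) else '')
m=(S[...,2]>6)&(S[...,2]<30)&(S[...,0]>660)&(S[...,0]<780)&(S[...,1]>80)&(S[...,1]<210)
k=S.copy(); v,u=np.nonzero(m); q=S[m]; print('timer scene',len(q),q.min(0).round(),q.max(0).round(),cv2.minAreaRect(q[:,:2].astype(np.float32)))
g=s['img'].max(-1)<70
for vv in range(180,206,2): print(vv,[(uu,S[vv,uu].round().tolist()) for uu in range(236,280,4) if g[vv,uu]][:12:3])
bl=P[(P[...,2]>30)&(P[...,0]>600)&(P[...,0]<640)&(P[...,2]<85)&(P[...,1]>-30)&(P[...,1]<100)]; print('blade',len(bl),bl.min(0).round(),bl.max(0).round(),np.median(bl,0).round())
E
```

```text
t 24.3 pos [414.3 -15.6  22.1] tool y ang -89.8 z ang -179.8 w 14.6 F [ 0.4 -0.8 -0.3] j [-18.  34. 120.  -0.  26.  72.]
shift tool [  0.1 -25.6  -0.8]
front edge 0 0 None
front edge 60 0 None
front edge 120 0 None
front edge 180 0 None
front edge 230 0 None
timer wrist 0 
timer scene 21 [706. 112.   6.] [739. 130.  22.] ((721.237060546875, 120.84642028808594), (33.81882858276367, 12.653962135314941), 16.418195724487305)
180 [(236, [405.0, 24.0, 220.0])]
182 [(236, [393.0, 17.0, 221.0]), (256, [395.0, -37.0, 233.0])]
184 [(236, [383.0, 10.0, 222.0]), (248, [380.0, -25.0, 232.0]), (260, [396.0, -47.0, 229.0])]
186 [(236, [383.0, 11.0, 217.0]), (248, [378.0, -25.0, 227.0]), (260, [394.0, -48.0, 225.0])]
188 [(236, [381.0, 10.0, 212.0]), (248, [379.0, -25.0, 221.0]), (260, [428.0, -29.0, 200.0])]
190 [(236, [391.0, 17.0, 201.0]), (248, [378.0, -25.0, 217.0]), (260, [429.0, -29.0, 194.0]), (276, [652.0, 41.0, 73.0])]
192 [(236, [392.0, 17.0, 195.0]), (248, [377.0, -26.0, 212.0]), (260, [427.0, -30.0, 190.0])]
194 [(236, [391.0, 17.0, 190.0]), (248, [391.0, -17.0, 198.0]), (260, [428.0, -29.0, 183.0])]
196 [(236, [393.0, 19.0, 183.0]), (248, [392.0, -16.0, 192.0]), (260, [430.0, -28.0, 176.0])]
198 [(236, [390.0, 18.0, 179.0]), (248, [392.0, -16.0, 186.0]), (260, [426.0, -30.0, 173.0])]
200 [(236, [391.0, 18.0, 173.0]), (248, [391.0, -16.0, 182.0]), (260, [424.0, -31.0, 169.0])]
202 [(236, [391.0, 18.0, 167.0]), (248, [393.0, -15.0, 174.0]), (260, [427.0, -29.0, 161.0]), (272, [437.0, -57.0, 163.0])]
204 [(236, [388.0, 17.0, 163.0]), (248, [387.0, -18.0, 173.0]), (264, [428.0, -39.0, 157.0]), (276, [433.0, -71.0, 163.0])]Traceback (most recent call last):
  File "<stdin>", line 17, in <module>
    return umr_minimum(a, axis, None, out, keepdims, initial, where)
ValueError: zero-size array to reduction operation minimum which has no identity
```

View pics/w5.png

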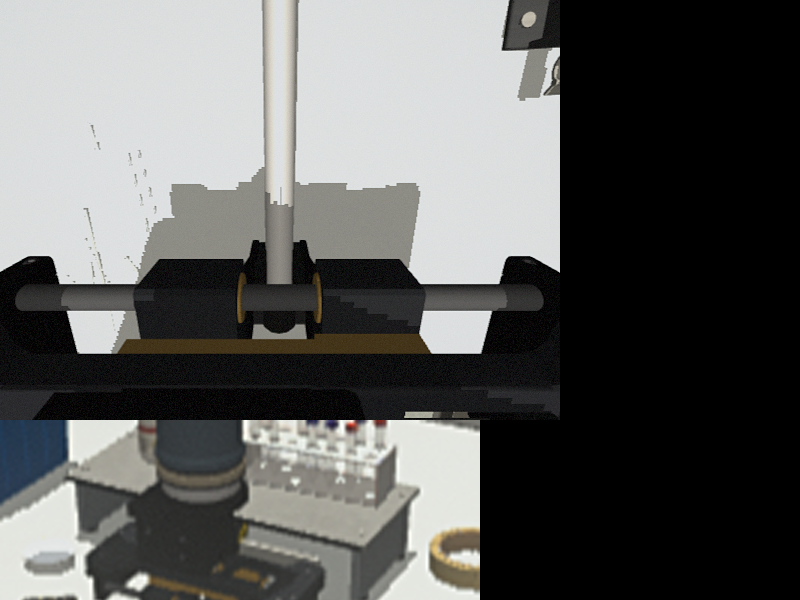

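The wrist view shows the bar straight ahead (u 264-297) with the blade out of frame. I'll get the timer pose and shelf front edge from the first images.

```bash
python3 - <<'E'
from h import *
import pickle
a,b=pickle.load(open('ab.pkl','rb')); P=ptsmap(a); im=a['img']
sub=im[180:206,236:282].max(-1); 
m=np.zeros(im.shape[:2],bool); m[184:201,240:272]=True
m&=(P[...,2]>4)&(P[...,2]<29)&(P[...,0]<780)&(P[...,0]>655)&(P[...,1]>90)&(P[...,1]<210)
q=P[m]; print(len(q))
t=q[q[:,2]>19]; print('top',len(t),t.min(0).round(),t.max(0).round(),t.mean(0).round()); 
for v in range(185,201): print(v,[(u,P[v,u].round().astype(int).tolist()) for u in range(242,270,3) if m[v,u]])
for n,F in (('scene',a),('top',b)):
    Q=ptsmap(F); s=(abs(Q[...,2]-78)<4)
    for y in (-30,30,90,150,210,270):
        r=Q[s&(abs(Q[...,1]-y)<6)&(Q[...,0]>620)&(Q[...,0]<720)]; print(n,y,len(r),np.sort(r[:,0])[:3].round(1))
    for x in (665,680):
        r=Q[s&(abs(Q[...,0]-x)<6)&(Q[...,1]>-100)&(Q[...,1]<350)]; print(n,x,np.sort(r[:,1])[[0,1,-2,-1]].round(1))
E
```

```text
214
top 78 [686. 118.  19.] [729. 187.  25.] [708. 151.  21.]
185 []
186 [(248, [728, 187, 18])]
187 [(248, [714, 179, 23]), (251, [726, 174, 18]), (254, [730, 165, 19])]
188 [(248, [709, 176, 22]), (251, [713, 167, 22]), (254, [725, 162, 18]), (257, [731, 154, 17])]
189 [(245, [706, 186, 17]), (248, [710, 177, 18]), (251, [710, 165, 20]), (254, [711, 154, 22]), (257, [718, 147, 21]), (260, [722, 137, 21]), (263, [728, 129, 21])]
190 [(245, [698, 181, 18]), (248, [698, 169, 21]), (251, [705, 162, 20]), (254, [709, 153, 20]), (257, [716, 145, 18]), (260, [720, 136, 18]), (263, [724, 127, 19]), (266, [729, 118, 19])]
191 [(245, [688, 175, 21]), (248, [693, 167, 20]), (251, [697, 157, 21]), (254, [697, 146, 23]), (257, [706, 140, 21]), (260, [713, 132, 19]), (263, [713, 121, 22]), (266, [728, 118, 16])]
192 [(245, [685, 174, 19]), (248, [686, 162, 21]), (251, [693, 155, 19]), (254, [700, 148, 18]), (257, [700, 136, 20]), (260, [707, 129, 19]), (263, [712, 120, 19]), (266, [728, 118, 12])]
193 [(245, [684, 173, 15]), (248, [687, 163, 16]), (251, [687, 152, 19]), (254, [694, 144, 18]), (2
[... 489 characters left out ...]
, (254, [694, 145, 6]), (257, [697, 135, 7]), (260, [699, 125, 9]), (263, [700, 114, 11])]
197 [(257, [695, 134, 5]), (263, [703, 116, 5])]
198 [(260, [694, 122, 5])]
199 []
200 []
scene -30 45 [644.4 645.5 647.5]
scene 30 43 [646.  646.3 648.5]
scene 90 33 [645.7 649.5 649.9]
scene 150 37 [646.9 647.4 650.9]
scene 210 35 [646.3 647.9 653.2]
scene 270 27 [645.6 651.9 655. ]
scene 665 [-57.8 -56.3 296.1 298.6]
scene 680 [-56.5 -52.2 298.  299.5]
top -30 68 [643.5 644.7 646. ]
top 30 69 [644.9 646.4 646.8]
top 90 67 [646.1 646.6 647. ]
top 150 64 [647.9 649.  649.7]
top 210 75 [646.3 647.5 647.7]
top 270 72 [647.1 647.4 648. ]
top 665 [-56.9 -53.2 300.6 302.1]
top 680 [-56.  -55.5 299.5 300.2]
```

Timer: centre about (716,153), yaw about 17°, 70 mm behind the front edge (x=646) and 31 mm left of middle, which fits the description. Its rear corner is near x=751 and its right corner near y=109. I'll lower the hook at y=15, go in, shift left, then drag.

Emit:
{"fn": "move_arm", "kwargs": {"plan": [{"travel":[0.05,-0.05,0],"yaw":0},{"travel":[0.1,-0.1,0],"yaw":0},{"travel":[0.15,-0.15,0],"yaw":0},{"travel":[0.2,-0.2,0],"yaw":0},{"travel":[0.25,-0.25,0],"yaw":0},{"travel":[0.3,-0.31,0],"yaw":0},{"travel":[0.36,-0.31,0],"yaw":0},{"travel":[0.42,-0.31,0],"yaw":0},{"travel":[0.46,-0.31,0],"yaw":0},{"travel":[0.48,-0.31,0],"yaw":0}]}}

```text
t: 25.65
position: [414.3, 14.4, -26.3]
orientation: [-11.2, 90.0, 168.9]
ft_force: [-1.0, 0.1, -0.6]
gripper_width: 14.6
```

```bash
python3 - <<'E'
from h import *
go((567,15,-26.5))
for n in ('scene','top'):
    s=snap(n); S=ptsmap(s); save(s['img'],'x_%s.png'%n)
    m=(S[...,2]>8)&(S[...,2]<40)&(S[...,0]>590)&(S[...,0]<640)&(S[...,1]>-20)&(S[...,1]<130)
    q=S[m]; print(n,len(q),(q.min(0).round(),q.max(0).round(),np.median(q,0).round()) if len(q) else '')
t=big(s['img'],(140,140,300,260),5); save(t,'x1.png')
E
```

```text
t 25.65 pos [414.3  14.4 -26.3] tool y ang -89.85 z ang -179.85 w 14.6 F [-1.   0.1 -0.6] j [-14.  41. 121.  -0.  18.  76.]
shift tool [   0.2   -0.2 -152.7]
scene 129 (array([594.,   1.,   8.]), array([618.,  89.,  23.]), array([613.,  41.,  18.]))
top 16 (array([610.,  35.,   9.]), array([619.,  47.,  30.]), array([613.,  40.,  21.]))
```

View pics/x1.png

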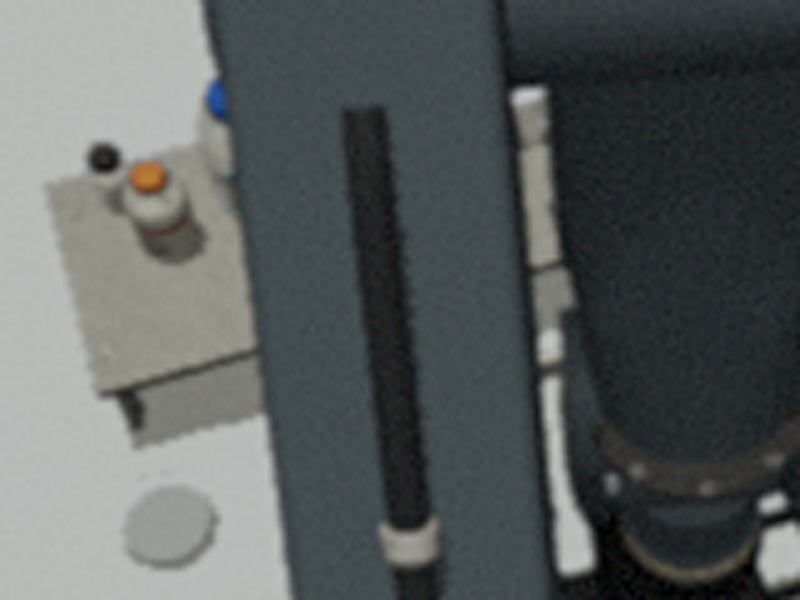

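The top view is blocked by the arm. The scene depth gives the blade at x≈613, y from 1 to 89, as planned. Going in 155 mm.

Emit:
{"fn": "move_arm", "kwargs": {"plan": [{"travel":[0,0,-0.1],"yaw":0},{"travel":[0,0,-0.2],"yaw":0},{"travel":[0,0,-0.3],"yaw":0},{"travel":[0,0,-0.4],"yaw":0},{"travel":[0,0,-0.5],"yaw":0},{"travel":[0,0,-0.6],"yaw":0},{"travel":[0,0,-0.7],"yaw":0},{"travel":[0,0,-0.8],"yaw":0},{"travel":[0,0,-0.9],"yaw":0},{"travel":[0,0,-1],"yaw":0}]}}

```text
t: 27.0
position: [514.9, 14.9, -26.0]
orientation: [-1.5, 90.0, 178.7]
ft_force: [0.5, -0.3, -1.6]
gripper_width: 14.3
```

Emit:
{"fn": "move_arm", "kwargs": {"plan": [{"travel":[0,0,-0.06],"yaw":0},{"travel":[0,0,-0.12],"yaw":0},{"travel":[0,0,-0.18],"yaw":0},{"travel":[0,0,-0.24],"yaw":0},{"travel":[0,0,-0.3],"yaw":0},{"travel":[0,0,-0.36],"yaw":0},{"travel":[0,0,-0.42],"yaw":0},{"travel":[0,0,-0.48],"yaw":0},{"travel":[0,0,-0.55],"yaw":0},{"travel":[0,0,-0.55],"yaw":0}]}}

```text
t: 28.25
position: [570.4, 14.9, -25.9]
orientation: [171.2, 89.9, -8.6]
ft_force: [0.4, -0.5, -1.0]
gripper_width: 14.6
```

```bash
python3 - <<'E'
from h import *
go((569,97,-26.5))
E
```

```text
t 28.25 pos [570.4  14.9 -25.9] tool y ang -89.83 z ang -179.83 w 14.6 F [ 0.4 -0.5 -1. ] j [-10.  45.  98.   0.  37.  80.]
shift tool [  0.6 -82.1   1.1]
```

Emit:
{"fn": "move_arm", "kwargs": {"plan": [{"travel":[0,-0.08,0],"yaw":0},{"travel":[0,-0.16,0],"yaw":0},{"travel":[0,-0.24,0],"yaw":0},{"travel":[0,-0.32,0],"yaw":0},{"travel":[0,-0.4,0],"yaw":0},{"travel":[0,-0.48,0],"yaw":0},{"travel":[0,-0.56,0],"yaw":0},{"travel":[0,-0.66,0],"yaw":0},{"travel":[0,-0.76,0],"yaw":0},{"travel":[0,-0.82,0],"yaw":0}]}}

```text
t: 29.5
position: [569.0, 97.8, -26.0]
orientation: [-2.2, 90.0, 178.0]
ft_force: [-0.7, 0.0, -1.4]
gripper_width: 14.5
```

```bash
python3 - <<'E'
from h import *
go((402,97,-26.5))
f=snap('wrist');g=snap('scene')
P=ptsmap(g); c=np.zeros((600,800,3),np.uint8); c[:420,:560]=f['img']; k=big(g['img'],(185,160,305,220),3); c[420:600,:360]=k; save(c,'d1.png')
E
```

```text
t 29.5 pos [569.   97.8 -26. ] tool y ang -89.8 z ang -179.8 w 14.5 F [-0.7  0.  -1.4] j [-1. 45. 97.  0. 38. 88.]
shift tool [  0.5   0.2 167. ]
```

View pics/d1.png

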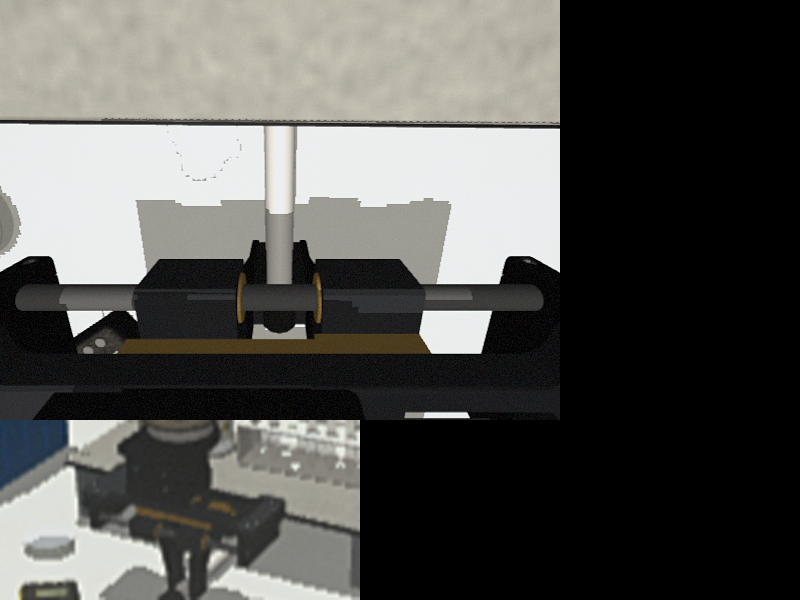

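Bar goes straight under the shelf edge (row 122), with no contact force. Dragging now.

Emit:
{"fn": "move_arm", "kwargs": {"plan": [{"travel":[0,0,0.08],"yaw":0},{"travel":[0,0,0.16],"yaw":0},{"travel":[0,0,0.25],"yaw":0},{"travel":[0,0,0.35],"yaw":0},{"travel":[0,0,0.45],"yaw":0},{"travel":[0,0,0.55],"yaw":0},{"travel":[0,0,0.65],"yaw":0},{"travel":[0,0,0.75],"yaw":0},{"travel":[0,0,0.85],"yaw":0},{"travel":[0,0,0.95],"yaw":0}]}}

```text
t: 30.85
position: [473.5, 96.8, -25.9]
orientation: [177.3, 90.0, -2.6]
ft_force: [0.6, 0.2, -0.8]
gripper_width: 14.4
```

```bash
python3 - <<'E'
from h import *
go((402,97,-26.5))
f=snap('wrist');g=snap('scene')
save(f['img'],'d2.png')
P=ptsmap(f); m=(P[...,2]>18)&(P[...,2]<30)&(P[...,0]>560)&(P[...,0]<720)&(P[...,1]>111)&(P[...,1]<240)
q=P[m]; print(len(q)); 
if len(q)>20: print(q.min(0).round(),q.max(0).round(),cv2.minAreaRect(q[:,:2].astype(np.float32)))
P=ptsmap(g); m=(P[...,2]>5)&(P[...,2]<30)&(P[...,0]>560)&(P[...,0]<720)&(P[...,1]>90)&(P[...,1]<240)
q=P[m]; print(len(q),q.min(0).round(),q.max(0).round())
E
```

```text
t 30.85 pos [473.5  96.8 -25.9] tool y ang -89.83 z ang -179.83 w 14.4 F [ 0.6  0.2 -0.8] j [ -2.  42. 111.  -0.  27.  88.]
shift tool [ 0.6 -0.5 71.5]
0
117 [623.  90.  11.] [676. 185.  24.]
```

View pics/d2.png

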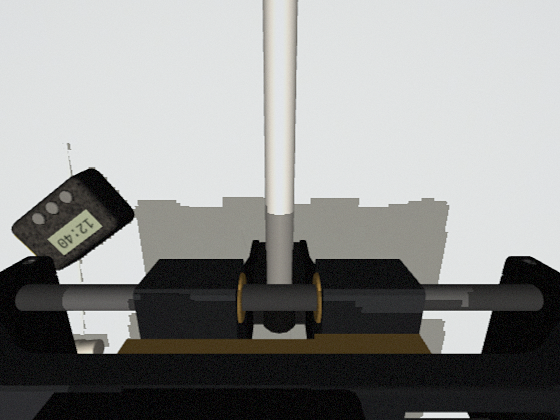

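The scene depth shows the timer moving with the blade (x 623–676). The look-alike at (75,215) is well clear. Finishing the drag.

Emit:
{"fn": "move_arm", "kwargs": {"plan": [{"travel":[0,0,0.08],"yaw":0},{"travel":[0,0,0.16],"yaw":0},{"travel":[0,0,0.24],"yaw":0},{"travel":[0,0,0.32],"yaw":0},{"travel":[0,0,0.4],"yaw":0},{"travel":[0,0,0.48],"yaw":0},{"travel":[0,0,0.56],"yaw":0},{"travel":[0,0,0.64],"yaw":0},{"travel":[0,0,0.7],"yaw":0},{"travel":[0.01,0,0.72],"yaw":0}]}}

```text
t: 32.2
position: [401.7, 96.5, -26.9]
orientation: [3.3, 90.0, -176.5]
ft_force: [0.8, -0.1, -0.8]
gripper_width: 14.6
```

```bash
python3 - <<'E'
from h import *
go(None)
g=snap('scene'); P=ptsmap(g); m=(P[...,2]>5)&(P[...,2]<32)&(P[...,0]>500)&(P[...,0]<720)&(P[...,1]>107)&(P[...,1]<240)
q=P[m]; print(len(q),q.min(0).round(),q.max(0).round(),cv2.minAreaRect(q[:,:2].astype(np.float32)))
E
```

```text
t 32.2 pos [401.7  96.5 -26.9] tool y ang -89.83 z ang -179.83 w 14.6 F [ 0.8 -0.1 -0.8] j [ -2.  41. 121.  -0.  18.  88.]
176 [552. 109.   5.] [608. 192.  25.] ((587.49755859375, 152.889404296875), (78.64401245117188, 56.36791229248047), 74.84659576416016)
```

Timer is out at x about 552–600. Release and rise.

Emit:
{"fn": "move_arm", "kwargs": {"plan": [{"travel":[0,0,0],"yaw":0},{"travel":[0,0,0],"yaw":0},{"travel":[0,0,0],"yaw":0},{"travel":[0,0,0],"yaw":0},{"travel":[0,0,0],"yaw":0},{"travel":[-0.1,0,0],"yaw":0},{"travel":[-0.3,0,0],"yaw":0},{"travel":[-0.55,0,0],"yaw":0},{"travel":[-0.8,0,0],"yaw":0},{"travel":[-1,0,0],"yaw":0}], "grip": 0.5}}

```text
t: 33.5
position: [402.0, 96.6, 74.6]
orientation: [176.5, 89.9, -3.4]
ft_force: [0.1, -0.0, -1.2]
gripper_width: 43.5
```

Emit:
{"fn": "move_arm", "kwargs": {"plan": [{"travel":[-0.1,0,0],"yaw":0},{"travel":[-0.25,0,0],"yaw":0},{"travel":[-0.4,0,0],"yaw":0},{"travel":[-0.55,0,0],"yaw":0},{"travel":[-0.7,0,0],"yaw":0},{"travel":[-0.85,0,0],"yaw":0},{"travel":[-1,0,0],"yaw":0},{"travel":[-1,0,0],"yaw":0},{"travel":[-1,0,0],"yaw":0},{"travel":[-1,0,0],"yaw":0}]}}

```text
t: 34.75
position: [401.4, 96.5, 172.4]
orientation: [-2.4, 89.9, 177.8]
ft_force: [0.3, -0.5, -0.2]
gripper_width: 43.6
```

```bash
python3 - <<'E'
from h import *
go(None)
f=snap('wrist'); save(f['img'],'e1.png'); P=ptsmap(f)
m=(P[...,2]>8)&(P[...,2]<32)&(P[...,0]>500)&(P[...,0]<635)&(P[...,1]>109)&(P[...,1]<240)
q=P[m]; print('timer+blade',len(q),q.min(0).round(),q.max(0).round())
m=(P[...,2]>8)&(P[...,2]<32)&(P[...,0]>420)&(P[...,0]<590)&(P[...,1]>80)&(P[...,1]<108)
q=P[m]
for x in (440,480,520,560): s=q[abs(q[:,0]-x)<5]; print('bar',x,len(s),np.median(s[:,1]).round(1) if len(s) else '',np.percentile(s[:,2],90).round(1) if len(s) else '')
s=snap('scene'); S=ptsmap(s)
for n,(u,v) in dict(dish=(201,202),).items(): print(n,S[v,u].round())
import pickle; a,b=pickle.load(open('ab.pkl','rb'))
d=np.abs(s['img'].astype(int)-a['img']).sum(-1); print('dish region diff',d[194:210,190:214].max(),'decoy',d[210:225,190:214].max())
E
```

```text
t 34.75 pos [401.4  96.5 172.4] tool y ang -89.84 z ang -179.84 w 43.6 F [ 0.3 -0.5 -0.2] j [ -2.  16. 112.   0.  52.  88.]
timer+blade 4243 [500. 123.   8.] [595. 240.  27.]
bar 440 115 98.0 21.0
bar 480 126 98.6 20.9
bar 520 138 98.7 21.2
bar 560 160 98.2 21.5
dish [572. 270.  13.]
dish region diff 32 decoy 34
```

View pics/e1.png

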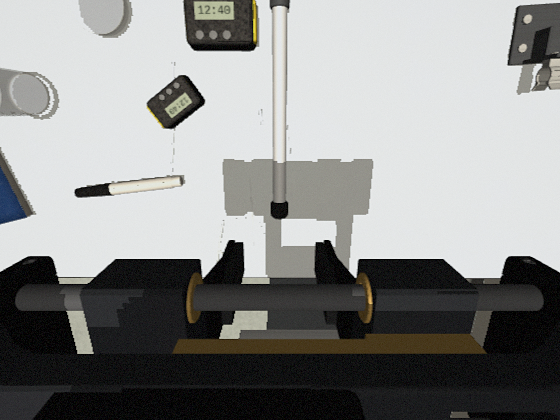

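The picture shows the timer (220,20) lying in the open beside the bar (280,5 to 280,210). The dish, beaker, marker and look-alike are where they were. Handing in.

```bash
python3 - <<'E'
from plant import *
print(close_job())
E
```

```text
the job is handed in; nothing more can be done
None
```

I snapped the hook out of both clips, laid it on the bench and regripped it near the cap. I then reached the blade in behind the timer and dragged it out. The job was handed in at about 35 s, with the arm about 170 mm up and touching nothing.

- **Final checks:** the timer lies at about x 552–600, roughly 45 mm in front of the shelf edge (x = 646). The hook's bar top is level at 21 mm, so it lies flat. The dish and the small look-alike timer show no change in the scene camera. The beaker and marker I checked only by eye in the last wrist picture.
- **Disagreement:** the real fingertips sit about 32 mm above the reported TCP. My first grip therefore closed on air above the bar; I measured the offset and allowed for it in every later move.
- **Not seen directly:** the timer's rear edge was hidden from the last wrist view, so its clearance comes from the scene depth and the blade's position. I saw only one clip after the pull, but the bar came out straight.

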